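Run a batten out to the length gauge and hold it for the saw

TASK

Set up the laminated wooden batten for its cut: slide it outward along the steel rest, without lifting it off or letting it tip, until its front end is level with the red pointer of the length gauge, lying flat and straight along the middle of the rest. More than half of it will then stick out and it would tip over the edge by itself, so do not let go: finish while still holding its tail down on the rest with the fingers. Do not bump the pointer, and leave the jar, the sanding block and the file where they are.

Things in the scene. Friction and masses are not known exactly. Their poses are not given: they have to be found in the camera images.
- batten_mid (a point): Centre of the batten, half-way up: a loose dark wooden bar with a thin pale middle layer, 360 x 50 x 24 mm thick, about 0.3 kg, uniform. It starts on the steel rest with its front end 50 to 100 mm past the rest's front edge, up to 7 degrees askew and slightly off the middle. x along its length to its front (outer) end, y across, z up.
- batten: The same batten; origin at the centre of its underside (12 mm below batten_mid), same axes.
- batten_end (a point): Centre of the front (outer) end face of the batten, 180 mm from batten_mid along its +x, half-way up.
- saw_rest: The fixed steel rest: a straight bar 240 mm long, 70 wide, flat top 70 mm above the bench, on a 110 mm wide foot 18 mm high. Origin on the bench under the middle of its front edge; x outward along the bar (bar from x = -240 to 0 mm), y across it to the gauge side, z up. A low gauge rail (top 50 mm above the bench) runs beside the overhang, x = -35 to 265, y = 80 to 100 mm.
- rest_edge (a point): Middle of the upper front edge of the steel rest, 70 mm above the bench; axes as those of the rest.
- pointer_tip (a point): Tip of the red pointer of the length gauge: a 4 mm thick upright red blade that points at the batten's path from the gauge side, its tip 50 mm from the rest's middle line (25 mm clear of a centred batten), 83 mm above the bench (blade from 72 to 94 mm). Axes as the rest's. The batten's front end must come level with it along x.
- gauge (a joint): Position of the pointer along the gauge rail: its distance in m outward from the rest's front edge, that is, the wanted overhang (0.195 to 0.235). It only stays by friction and must not be moved.
- rivet_jar: Bystander: amber jar with a metal cap, 56 mm across, 80 mm high; origin at its base.
- sanding_block: Bystander: cork sanding block 100 x 60 x 30 mm (long along its x) with a red underside; origin at its underside's centre.
- file: Bystander: flat file with a round pale wooden handle, 250 mm long, 22 mm high and wide, lying on the bench along its x; origin near its middle.

How it is judged:
At the end, for the whole second after the job is handed in: Front end level with the red pointer within 5 mm; batten flat on the rest (height within 5 mm, tilt < 0.04 rad), straight along it within 0.07 rad, centre within 15 mm of its middle line, at rest, bearing on the rest, still held by the fingers; pointer within 4 mm of its start (x of batten_end in the frame of pointer_tip between -0.005 and 0.005 m and z of batten_mid in the frame of rest_edge between 0.007 and 0.017 m and angle between batten_mid's own z axis and vertical below 0.04 rad and y of batten_mid in the frame of rest_edge between -0.015 and 0.015 m and angle between the x axis of batten_mid and the x axis of rest_edge, either way round below 0.07 rad and contact force between the fingers and batten above 0.5 N and contact force between batten and saw_rest above 0.5 N and linear speed of batten below 0.01 m/s and distance of pointer_tip from where it was at the start of the episode below 0.004 m); the arm keeps its last pose, push and grip.
It fails at once if the batten tips (angle between batten_mid's own z axis and vertical above 0.15 rad).
It fails at once if the batten is lifted off the rest instead of slid (z of batten_mid in the frame of rest_edge above 0.03 m).
It fails at once if the pointer of the gauge is bumped away (distance of pointer_tip from where it was at the start of the episode above 0.004 m).
It fails at once if the jar, the sanding block or the file is moved (distance of any of rivet_jar, sanding_block, file from where it was at the start of the episode above 0.02 m).
It also fails if it takes over 35 s, if anything falls off the work surface, if the arm or the gripper's body presses on something with over 40 N, if the wrist force passes 120 N, or if a joint passes its speed limit or range.

ROBOT

A 6-joint arm with a two-finger parallel gripper is mounted at the origin on the work surface. World frame = base frame: x ahead of the robot, y to its left, z up, the work surface at z = 0. Lengths are in m, angles in rad, forces in N, time in s.
With the tool pointing down it reaches from about 0.275 to 1 m from the base axis. Payload 8.4 kg.
Tool frame: the origin (TCP) lies on the centre line of the jaws, within the pads' length; the fingertips stand 17 mm ahead of it and the grasp point (between the pads) lies 2 mm behind it (bot.tcp_to_tips is the y of the fingertips in the tool frame, in m); y points along the fingers, z is the direction in which the jaws open and shut, and the axes are right-handed (so a half turn about y gives the same grasp; the last joint's range is limited). The gripper opens to 85 mm and grips with 20 to 120 N. Pads are 22 mm wide; open, the fingers measure 114 mm over their backs; the gripper's body (76 mm by 85 mm) begins 54 mm behind the grasp point. The pads swing forward as they close: fully open they stand 13 mm farther back than shut.
Start: joints at [1.296, 0.353, 1.633, -0, 1.155, -0.002], TCP at [0.168, 0.602, 0.248] pointing down, gripper open.
Joint ranges: [-2.63, 2.63], [-0.92, 2.1], [0.06, 2.66], [-1.3, 4.44], [0, 2.69], [-3.02, 3.02]. Speed limits (rad/s): [2.22, 2.22, 2.79, 3.14, 3.14, 3.14].

INTERFACE

Orientations are given as a unit quaternion [x, y, z, w].
In Python, from workcell import bot, hand, kinematics, get_obs, vision, hand_in gives the robot as it stands. The module is installed in compiled form; this text tells all that it offers. Calls block until the motion is done:
- bot.reach(position, orientation): joint-space move of the TCP to a pose.
- bot.servo_line(position, ori=None, velocity=0.15): straight line of the TCP; ori=None keeps the orientation; velocity is the mean speed in m/s.
- bot.goto_joints(angles): joint-space move.
- hand.move_gripper(opening, strength=None): finger opening in m; strength is the grip in N (None keeps the last); returns when the fingers have stopped.
- bot.dwell(seconds).
- kinematics.solve_ik(position, orientation): joint angles nearest the present ones, or None.
- get_obs(): the state.
- vision.read_camera(name): name is "scene" or "top" or "wrist"; returns a dict with "frame" (400x640x3 uint8, red, green, blue), "intrinsics" (3x3 intrinsics, pixels), "view" (4x4, takes a point from world to camera coordinates). Camera axes: x right, y down, z forward; pixel columns grow to the right and rows downward; lengths in m; the calibration is good to about 2 mm. A picture is of the moment at which its call begins. There is no depth.
A pose or a line that the arm cannot do raises bot.IKError and nothing moves.
- hand_in(): hands the job in, once; it reports no verdict.
The state is a dict: "time_s": time; "joint_pos": joint angles; "joint_vel": joint speeds; "joint_efforts": joint torques, N m; "position": TCP position; "orientation": TCP orientation; "wrist_force": force on the tool from outside, world axes, zero at the start; "ft_torque": the same for the moment, N m; "gripper_width": finger opening in m.
Only numpy, scipy, OpenCV 4.12 (cv2) and the standard library are available. Lean on these libraries where they do the work, as an engineer would, in place of code of your own. Each camera call takes 0.05 s, during which the arm holds its last target.

## Working session

There is one attempt and no reset: what is moved stays moved. The work goes in short steps, each a Python script; the robot and the scene stay as the last script left them, time stands still between calls to the robot, and variables do not carry over. Pictures are saved under pics/ and viewed, and the job is handed in when it is done.

```bash
ls; mkdir -p pics; python3 - <<'E'
from workcell import bot, hand, kinematics, get_obs, vision
import cv2, numpy as np
print(get_obs(), bot.tcp_to_tips)
np.set_printoptions(suppress=True,precision=4)
for n in ["scene","top","wrist"]:
    r=vision.read_camera(n); cv2.imwrite(f"pics/{n}0.png",r["frame"][:,:,::-1]); print(n,r["intrinsics"],r["view"])
E
```

```text
pics
{'time_s': 0.0, 'joint_pos': array([ 1.29557485e+00,  3.53705281e-01,  1.63411742e+00,  4.97266948e-06,
        1.15519327e+00, -2.40966327e-03]), 'joint_vel': array([ 2.74007928e-03,  9.96225364e-04, -1.30338368e-03, -8.98520026e-05,
       -1.80334021e-03,  7.14865023e-04]), 'joint_efforts': array([ 1.24047103e-03, -6.05253625e+01, -3.42063510e+01,  1.20326531e-04,
        9.25629458e-03,  1.31503273e-05]), 'position': array([0.16828411, 0.6014578 , 0.24753313]), 'orientation': array([ 0.70103644, -0.09622661,  0.09608417, -0.70004013]), 'wrist_force': array([ 0.27899249,  0.56731568, -0.47505928]), 'ft_torque': array([-0.04007443,  0.02943351,  0.0228725 ]), 'gripper_width': 0.08529134309981136} 0.017
scene [[433.351    0.     319.7117]
 [  0.     433.351  198.8242]
 [  0.       0.       1.    ]] [[-0.6794  0.7338 -0.0002  0.3664]
 [ 0.5399  0.4997 -0.6773 -0.2924]
 [-0.4969 -0.4602 -0.7357  1.146 ]
 [ 0.      0.      0.      1.    ]]
top [[399.4975   0.     314.7972]
 [  0.     399.4975 194.3728]
 [  0.       0.       1.    ]] [[-0.0239 -0.9997 -0.004   0.0659]
 [-0.9926  0.0242 -0.1187  0.6044]
 [ 0.1187  0.0012 -0.9929  0.6553]
 [ 0.      0.      0.      1.    ]]
wrist [[280.3766   0.     319.2392]
 [  0.     280.3766 197.7677]
 [  0.       0.       1.    ]] [[ 0.2694  0.963  -0.0021 -0.6236]
 [ 0.9249 -0.2581  0.2793 -0.0372]
 [ 0.2684 -0.0772 -0.9602  0.3799]
 [ 0.      0.      0.      1.    ]]
```

View pics/scene0.png

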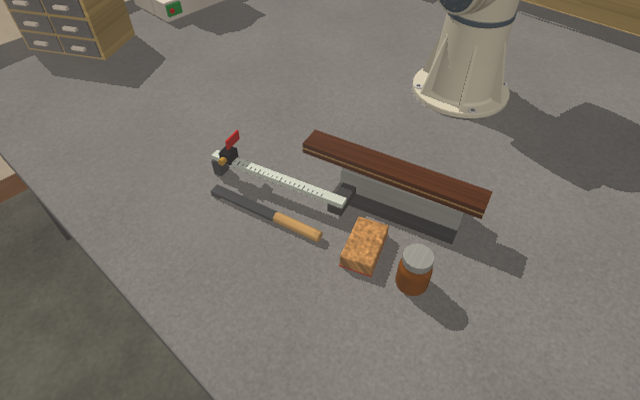

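View pics/top0.png

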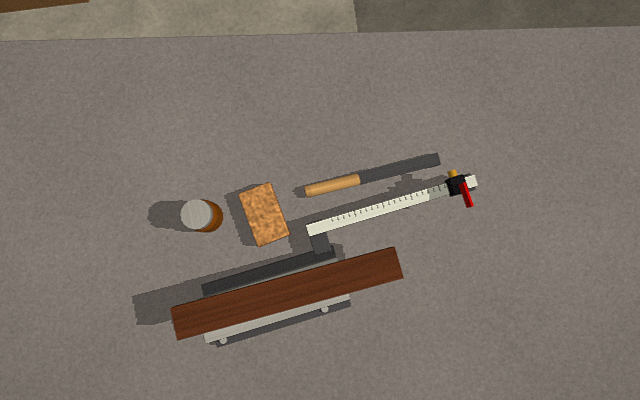

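View pics/wrist0.png

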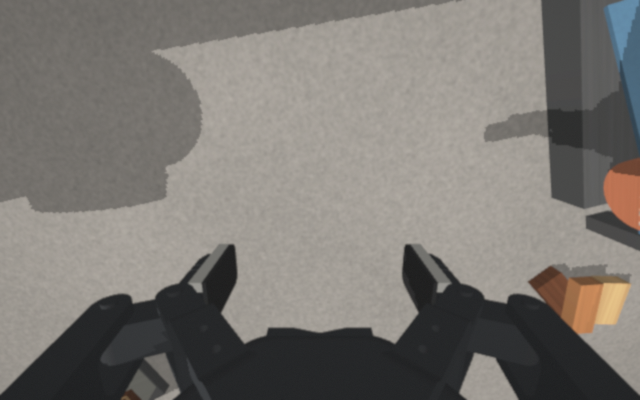

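The scene view shows the batten from about (303,150) to (490,200) with the pointer at (232,138). In the top view the batten runs from (175,323) to (398,262) and the pointer tip is at about (470,205). I'll enlarge both for exact pixels.

```bash
cat > h.py <<'E'
import numpy as np, cv2
from workcell import bot, hand, kinematics, get_obs, vision
np.set_printoptions(suppress=True,precision=4)
def crop(img,x0,y0,x1,y1,s,name):
    c=cv2.resize(img[y0:y1,x0:x1],None,fx=s,fy=s,interpolation=cv2.INTER_CUBIC)
    for x in range((x0+9)//10*10,x1,10):
        cv2.line(c,((x-x0)*s,0),((x-x0)*s,4 if x%50 else 14),(0,255,255),1)
        if x%20==0: cv2.putText(c,str(x),((x-x0)*s+1,12),0,.35,(0,255,255),1)
    for y in range((y0+9)//10*10,y1,10):
        cv2.line(c,(0,(y-y0)*s),(4,(y-y0)*s),(0,255,255),1)
        if y%20==0: cv2.putText(c,str(y),(5,(y-y0)*s+4),0,.35,(0,255,255),1)
    cv2.imwrite("pics/"+name,c)
def ray(r,uv):
    K,V=r["intrinsics"],r["view"]; R,t=V[:3,:3],V[:3,3]
    d=R.T@np.linalg.inv(K)@np.array([uv[0],uv[1],1.]); return -R.T@t,d
def onz(r,uv,z):
    o,d=ray(r,uv); return o+d*(z-o[2])/d[2]
def tri(obs):
    A=np.zeros((3,3));b=np.zeros(3)
    for r,uv in obs:
        o,d=ray(r,uv); d=d/np.linalg.norm(d); P=np.eye(3)-np.outer(d,d); A+=P;b+=P@o
    X=np.linalg.solve(A,b)
    res=[proj(r,X)-np.array(uv) for r,uv in obs]
    return X,res
def proj(r,X):
    c=r["view"][:3,:3]@X+r["view"][:3,3]; p=r["intrinsics"]@c; return p[:2]/p[2]
E
python3 - <<'E'
from h import *
s=cv2.imread("pics/scene0.png");t=cv2.imread("pics/top0.png")
crop(s,200,120,360,240,5,"s_a.png");crop(s,380,150,540,270,5,"s_b.png")
crop(t,290,150,490,300,4,"t_a.png");crop(t,120,230,320,360,4,"t_b.png")
E
```

```text
(no output)
```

View pics/s_a.png

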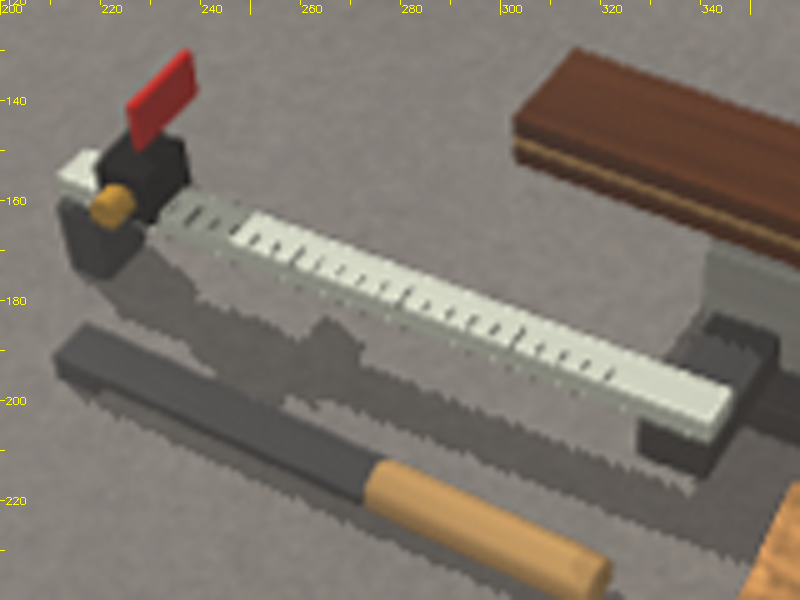

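View pics/s_b.png

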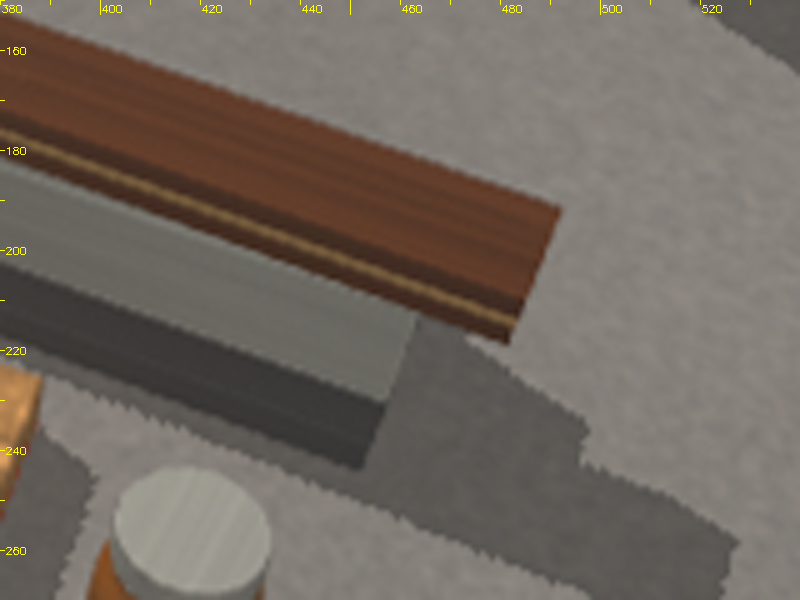

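View pics/t_a.png

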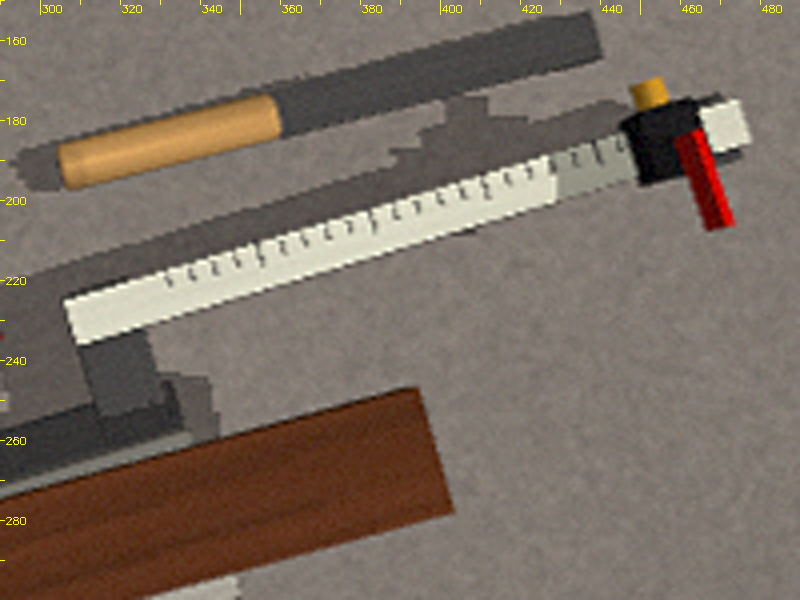

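View pics/t_b.png

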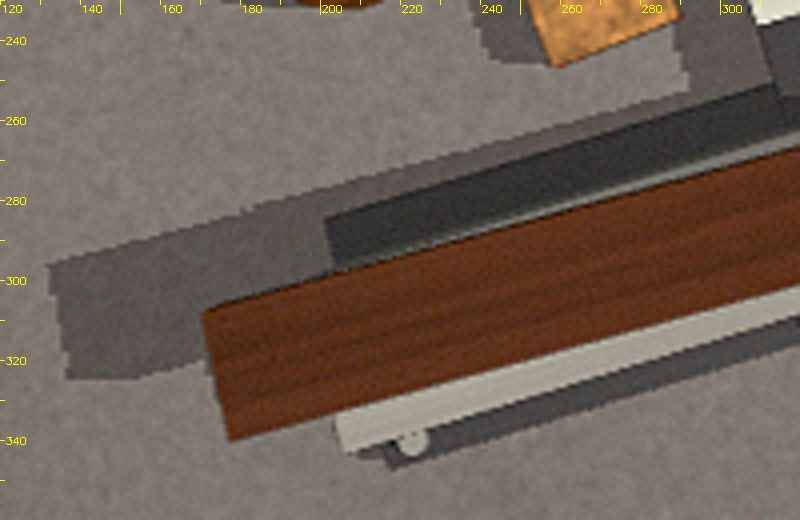

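```bash
cat > fit.py <<'E'
from h import *
def load():
    K={}
    for n in ("scene","top"):
        r=vision.read_camera(n); K[n]=r
    return K
E
python3 - <<'E'
from fit import *
C=load(); import pickle; pickle.dump(C,open("cams0.pkl","wb"))
s,t=C["scene"],C["top"]
for n,a,b in [("FG",(302.6,144.4),(394.5,246.7)),("FF",(315.4,129.4),(403.2,278.2)),("TF",(492.2,191.4),(177.5,340)),("TG",(484,210),(170.7,307.8)),
  ("tipTop",(237.5,130),(468,206.5)),("railnear_in",(346,197.5),(309.7,236)),("railnear_out",(342,205),(306.2,225)),("railfar_out",(211.5,155),(475,174.5))]:
    X,res=tri([(s,a),(t,b)]); print(n,X,np.round(np.concatenate(res),1))
for n in C: print(n, ray(C[n],(320,200))[0])
E
```

```text
FG [ 0.513  -0.0721  0.0841] [-0.5 -0.1 -0.5  0.4]
FF [ 0.4641 -0.0828  0.0876] [-0.4 -0.1 -0.4  0.4]
TF [0.3791 0.2682 0.0876] [-0.5  0.1 -0.4  0.3]
TG [0.4278 0.2793 0.0871] [-0.1  0.  -0.1  0.1]
tipTop [ 0.5752 -0.1924  0.0909] [ 0.8  0.2  0.9 -0.7]
railnear_in [0.5339 0.0621 0.0434] [-0.3 -0.  -0.3  0.2]
railnear_out [0.5525 0.0679 0.0418] [-0.5 -0.  -0.4  0.3]
railfar_out [ 0.6318 -0.2241  0.0423] [-0.7 -0.2 -0.7  0.6]
scene [0.9763 0.4047 0.6451]
top [0.5237 0.0505 0.7227]
```

```bash
python3 - <<'E'
from h import *; import pickle
from scipy.optimize import least_squares
C=pickle.load(open("cams0.pkl","rb")); s,t=C["scene"],C["top"]
obs=[((-.035,.08,.05),(346,197.5),(309.7,236)),((-.035,.1,.05),(342,205),(306.2,225)),((.265,.1,.05),(211.5,155),(475,174.5))]
def W(p,l): 
    c,sn=np.cos(p[2]),np.sin(p[2]); return np.array([p[0]+c*l[0]-sn*l[1],p[1]+sn*l[0]+c*l[1],l[2]])
def f(p,cams="st"):
    r=[]
    for l,a,b in obs:
        if "s" in cams:r+=list(proj(s,W(p,l))-a)
        if "t" in cams:r+=list(proj(t,W(p,l))-b)
    return np.array(r)
for cams in ("st","s","t"):
    q=least_squares(lambda p:f(p,cams),[.45,0,-1.4]); print(cams,q.x,q.fun)
    if cams=="st":p=q.x
# batten with height .094
L=[(.18,.025,.094),(.18,-.025,.094),(-.18,-.025,.094),(-.18,.025,.094)]
S=[(302.6,144.4),(315.4,129.4),(492.2,191.4),(484,210)];T=[(394.5,246.7),(403.2,278.2),(177.5,340),(170.7,307.8)]
for cams in ("st","s","t"):
    g=lambda b:np.concatenate([(list(proj(s,W(b,l))-a) if "s" in cams else [])+(list(proj(t,W(b,l))-c) if "t" in cams else []) for l,a,c in zip(L,S,T)])
    q2=least_squares(g,[.45,.1,-1.3]); print("batten",cams,q2.x,np.round(q2.fun,1))
    if cams=="st":b=q2.x
d=b[:2]-p[:2];c,sn=np.cos(p[2]),np.sin(p[2]); print("mid in rest",c*d[0]+sn*d[1],-sn*d[0]+c*d[1],"yaw",b[2]-p[2])
# pointer tip: blade lower end
for cam,uv,z in ((t,(468,206.5),.094),(s,(237.5,130),.094)):
    X=onz(cam,uv,z);d=X[:2]-p[:2];print("tip",c*d[0]+sn*d[1],-sn*d[0]+c*d[1])
boxes=[((-.24,-.035,.018),(0,.035,.07)),((-.24,-.055,0),(0,.055,.018)),((-.035,.08,.04),(.265,.1,.05))]
for n,cam in C.items():
    im=cam["frame"][:,:,::-1].copy(); im=cv2.resize(im,None,fx=3,fy=3,interpolation=cv2.INTER_CUBIC)
    for lo,hi in boxes:
        cor=[W(p,((lo,hi)[i&1][0],(lo,hi)[i>>1&1][1],(lo,hi)[i>>2][2])) for i in range(8)]
        for i in range(8):
            for k in (1,2,4):
                if not i&k: cv2.line(im,*[tuple(int(round(v*3+1)) for v in proj(cam,cor[j])) for j in (i,i|k)],(0,255,0),1)
    x0,y0=(200,110) if n=="scene" else (120,160)
    cv2.imwrite(f"pics/ov_{n}.png",im[y0*3:y0*3+600,x0*3-100 if n=='scene' else x0*3:][:, :1100][:, :800] if n=="scene" else im[y0*3:y0*3+600,x0*3:x0*3+800])
E
```

```text
st [ 0.4669  0.009  -1.3074] [ 0.087  -1.6682 -1.2589 -0.4795 -0.542  -2.1745 -1.1082 -0.9474 -0.7102
 -2.1727 -0.8889 -0.467 ]
s [ 0.4702  0.0132 -1.3087] [ 0.6242  0.3855 -0.0303 -0.0636 -0.654  -0.5973]
t [ 0.4657  0.007  -1.3055] [-0.1274  0.2586 -0.0026 -0.2082  0.1319 -0.0603]
batten st [ 0.4483  0.0987 -1.3339] [-0.7 -3.1 -0.4 -0.7 -0.9 -1.9 -0.1 -0.7 -0.3 -1.7 -1.6 -0.5  0.4 -1.7
 -1.9 -0.9]
batten s [ 0.4521  0.1021 -1.3331] [-0.8 -1.4 -1.  -0.3  0.4  0.3  1.2  0.4]
batten t [ 0.4473  0.0972 -1.3327] [ 0.5 -0.2  1.  -0.2 -0.6  0.3 -0.9 -0.1]
mid in rest -0.0914839532215323 0.005394675037771784 yaw -0.026503440567095415
tip 0.21974074504695368 0.05143683297014168
tip 0.22193912518990538 0.055310002366044615
```

View pics/ov_top.png

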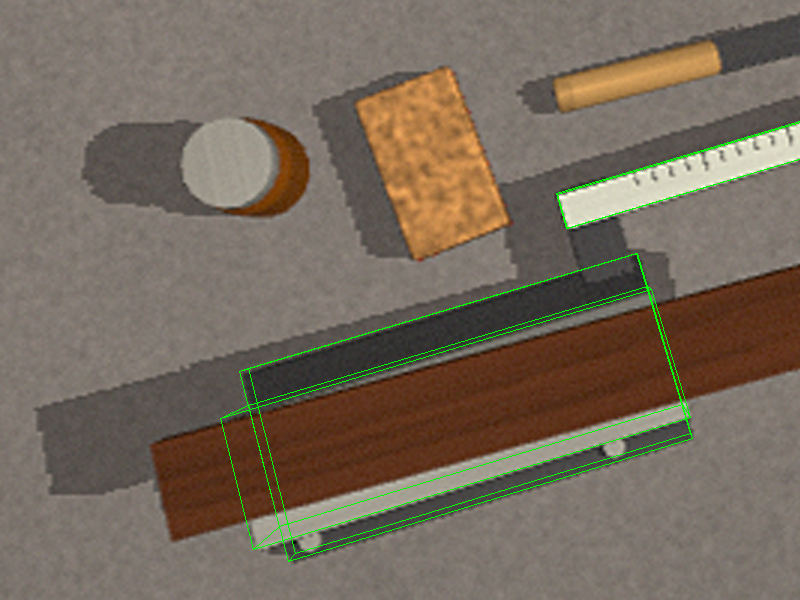

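View pics/ov_scene.png

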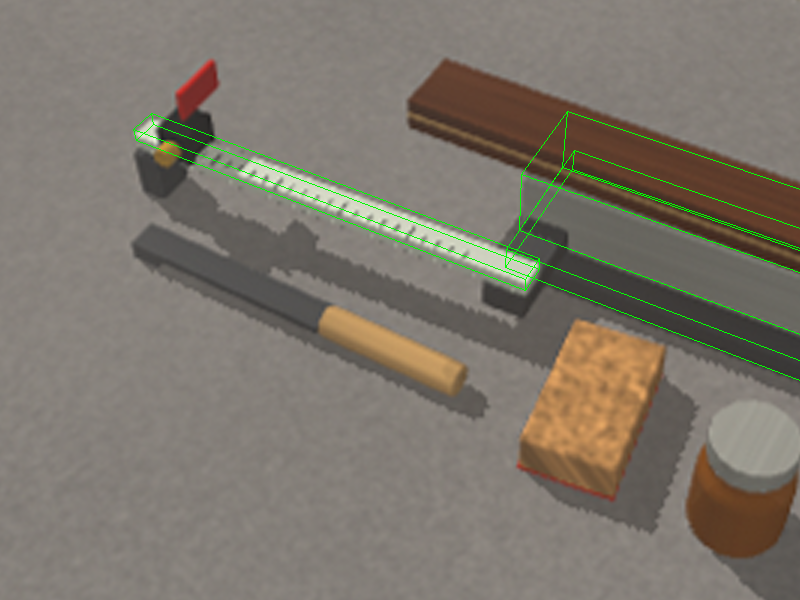

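```bash
cat >> h.py <<'E'
from scipy.spatial.transform import Rotation as Rn
def ori(yaw,sgn=1):
    # jaws open along the batten's y axis, batten heading yaw
    z=sgn*np.array([-np.sin(yaw),np.cos(yaw),0]); y=np.array([0,0,-1.]); x=np.cross(y,z)
    return Rn.from_matrix(np.stack([x,y,z],1)).as_quat()
E
python3 - <<'E'
from h import *
o=get_obs();R=Rn.from_quat(o["orientation"]).as_matrix();print(R)
r=vision.read_camera("wrist");c=ray(r,(320,200))[0];print("cam in tool",R.T@(c-o["position"]),o["position"])
b=np.array([.4478,.098]);yaw=-1.333
h=np.array([np.cos(yaw),np.sin(yaw)])
for g in (-.13,-.1):
  for z in (.25,.092):
    for s in (1,-1):
      print(g,z,s,kinematics.solve_ik(np.r_[b+g*h,z],ori(yaw,s)))
X=np.array([.467+.08*0,.009])
E
```

```text
[[ 0.963  -0.0002  0.2694]
 [-0.2694 -0.0006  0.963 ]
 [-0.     -1.     -0.0007]]
cam in tool [-0.0704 -0.1263 -0.0004] [0.1683 0.6017 0.2479]
-0.13 0.25 1 [ 0.4902  0.113   1.9442 -0.      1.0844  0.2524]
-0.13 0.25 -1 [ 0.4902  0.113   1.9442 -0.      1.0844 -2.8892]
-0.13 0.092 1 [ 0.4902  0.3458  2.0778 -0.      0.7179  0.2524]
-0.13 0.092 -1 [ 0.4902  0.3458  2.0778 -0.      0.7179 -2.8892]
-0.1 0.25 1 [ 0.428   0.102   1.9569 -0.      1.0827  0.1902]
-0.1 0.25 -1 [ 0.428   0.102   1.9569 -0.      1.0827 -2.9514]
-0.1 0.092 1 [ 0.428   0.3376  2.0916 -0.      0.7124  0.1902]
-0.1 0.092 -1 [ 0.428   0.3376  2.0916 -0.      0.7124 -2.9514]
```

```bash
python3 - <<'E'
from h import *; import pickle
b=np.array([.4478,.098]);yaw=-1.333
h=np.array([np.cos(yaw),np.sin(yaw)])
out=[]
for i,(g,z) in enumerate([(-.18,.30),(-.03,.27)]):
    bot.reach(np.r_[b+g*h,z],ori(yaw)); bot.dwell(.3)
    r=vision.read_camera("wrist"); out.append(r); cv2.imwrite(f"pics/w{i+1}.png",r["frame"][:,:,::-1])
pickle.dump(out,open("w.pkl","wb"))
print(get_obs()["time_s"],get_obs()["position"],get_obs()["wrist_force"])
E
```

```text
3.1667 [0.4407 0.1279 0.2701] [ 0.4057 -0.0861  0.1894]
```

View pics/w1.png

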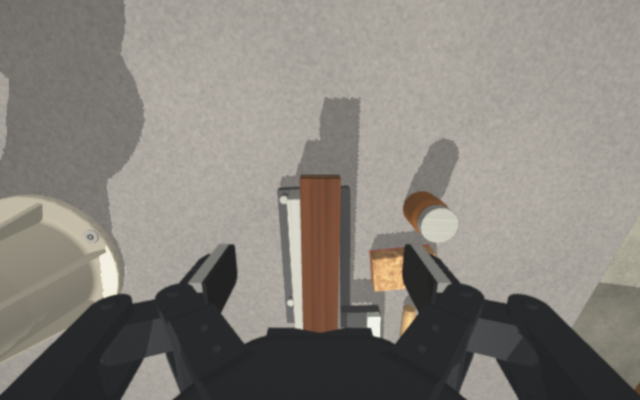

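View pics/w2.png

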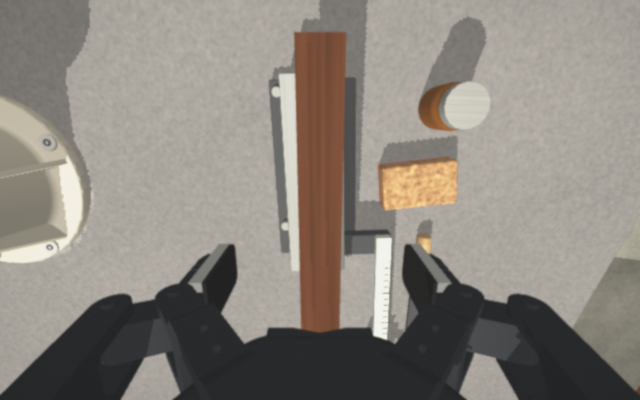

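```bash
python3 - <<'E'
from h import *
a=cv2.imread("pics/w1.png");b=cv2.imread("pics/w2.png")
crop(a,270,160,370,235,8,"w1c.png");crop(b,260,20,400,120,5,"w2c.png");crop(b,260,200,400,300,5,"w2d.png")
E
```

```text
(no output)
```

View pics/w1c.png

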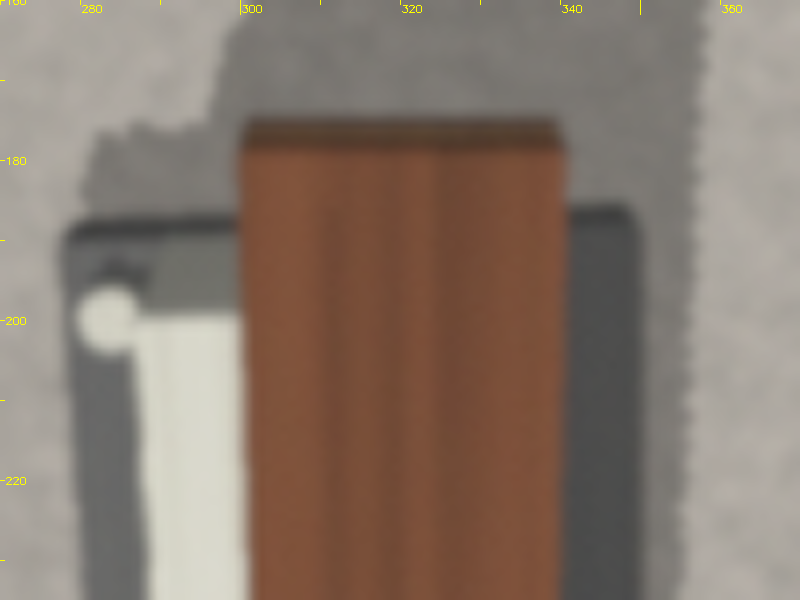

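View pics/w2c.png

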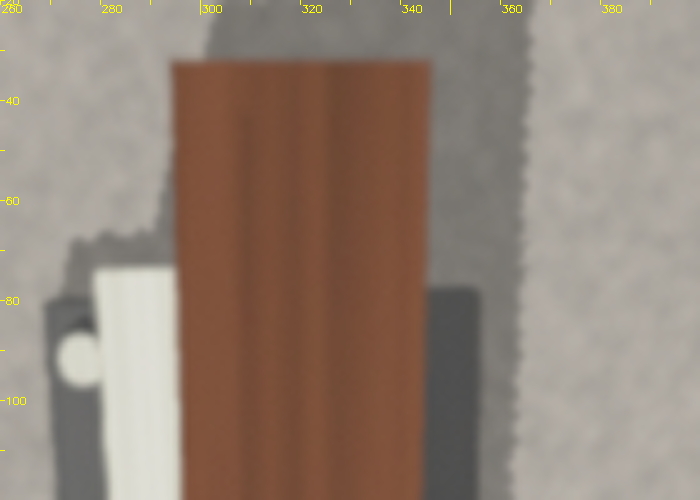

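View pics/w2d.png

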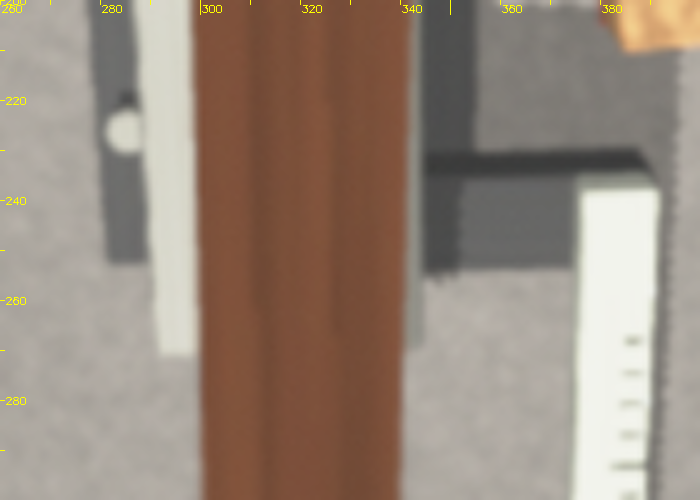

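```bash
python3 - <<'E'
from h import *; import pickle
from scipy.optimize import least_squares
w1,w2=pickle.load(open("w.pkl","rb"));C=pickle.load(open("cams0.pkl","rb")); s,t=C["scene"],C["top"]
for n,o in (("TF",[(w1,(300.2,178.5)),(w2,(294.5,32))]),("TG",[(w1,(340.5,178.5)),(w2,(346,32))]),("restback",[(w1,(286.5,199.5)),(w2,(279,73))])):
    X,res=tri(o);print(n,X,np.round(np.concatenate(res),1))
print("front edge", [onz(w2,uv,.07) for uv in ((291.5,270.5),(344.5,269.5))], "back",onz(w2,(279,73),.07))
print("tail", [onz(w2,uv,.094) for uv in ((294.5,32),(346,32))],[onz(w1,uv,.094) for uv in ((300.2,178.5),(340.5,178.5))])
print("sides z.094",[onz(w2,uv,.094) for uv in ((301,300),(340,300))])
print("rail", [onz(w2,uv,.05) for uv in ((377,237),(391.5,237))])
for n,cam,F,p in (("top",t,((394.5,246.7),(403.2,278.2)),(471.9,206.5)),("scene",s,((302.6,144.4),(315.4,129.4)),(237.8,129.8))):
    print(n,[onz(cam,u,.094) for u in F],onz(cam,p,.094))
E
python3 - <<'E'
import sys; sys.path.insert(0,'.')
from h import *
import os; os.chdir('.')
crop(cv2.imread("pics/top0.png"),440,160,490,220,10,"tp.png");crop(cv2.imread("pics/scene0.png"),205,120,255,170,12,"sp.png")
E
```

```text
TF [0.3832 0.2659 0.0944] [-0.2  0.   0.3  0. ]
TG [0.4308 0.2775 0.0945] [ 0.  0. -0.  0.]
restback [0.3719 0.229  0.0719] [ 0.1 -0.  -0.2  0. ]
front edge [array([ 0.4351, -0.0011,  0.07  ]), array([0.5022, 0.0168, 0.07  ])] back [0.3718 0.2293 0.07  ]
tail [array([0.3829, 0.2659, 0.094 ]), array([0.4309, 0.2776, 0.094 ])] [array([0.3835, 0.2659, 0.094 ]), array([0.4308, 0.2774, 0.094 ])]
sides z.094 [array([ 0.4546, -0.0246,  0.094 ]), array([ 0.5022, -0.013 ,  0.094 ])]
rail [array([0.5365, 0.0635, 0.05  ]), array([0.5554, 0.0681, 0.05  ])]
top [array([ 0.5137, -0.071 ,  0.094 ]), array([ 0.4652, -0.0822,  0.094 ])] [ 0.5736 -0.1959  0.094 ]
scene [array([ 0.5206, -0.0628,  0.094 ]), array([ 0.4695, -0.0765,  0.094 ])] [ 0.5773 -0.191   0.094 ]
```

View pics/tp.png

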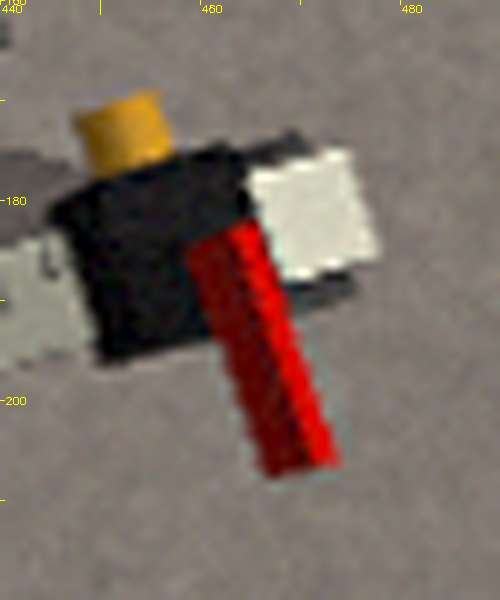

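View pics/sp.png

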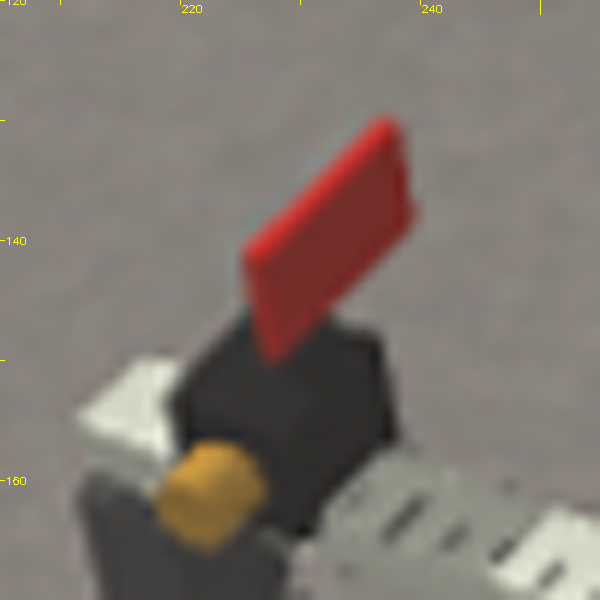

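```bash
python3 - <<'E'
from h import *
yb=-1.330; P=np.array([.4190,.2231]); q=ori(yb)
bot.reach(np.r_[P,.16],q)
hand.move_gripper(.064,40)
bot.servo_line(np.r_[P,.100],velocity=.1)
bot.dwell(.2); f0=get_obs()["wrist_force"]; print(f0,get_obs()["gripper_width"],get_obs()["position"])
for z in np.arange(.098,.084,-.002):
    bot.servo_line(np.r_[P,z],velocity=.03); bot.dwell(.05)
    o=get_obs(); f=o["wrist_force"]-f0; print(round(z,3),o["position"],f)
    if f[2]>1.5: break
r=vision.read_camera("wrist"); cv2.imwrite("pics/w3.png",r["frame"][:,:,::-1])
r=vision.read_camera("scene"); cv2.imwrite("pics/s3.png",r["frame"][:,:,::-1]); crop(cv2.imread("pics/s3.png"),380,100,540,230,5,"s3c.png")
print(get_obs()["time_s"])
E
```

```text
[-0.5951 -0.0063  0.44  ] 0.0642216753439283 [0.4194 0.2233 0.1006]
0.098 [0.419  0.2231 0.098 ] [1.1239 0.1582 0.5435]
0.096 [0.4189 0.2231 0.0959] [1.4582 0.006  0.126 ]
0.094 [0.419  0.2231 0.0939] [ 0.1118  0.2104 -0.5858]
0.092 [0.4189 0.2231 0.0919] [ 1.5202 -0.3087 -0.3818]
0.09 [0.419  0.2231 0.0899] [-0.4987 -0.3274 -0.4936]
0.088 [0.4189 0.2231 0.0879] [ 0.3404  0.5065 -0.105 ]
0.086 [0.4189 0.2231 0.0859] [ 0.2647  0.2346 -0.5813]
7.3083
```

View pics/w3.png

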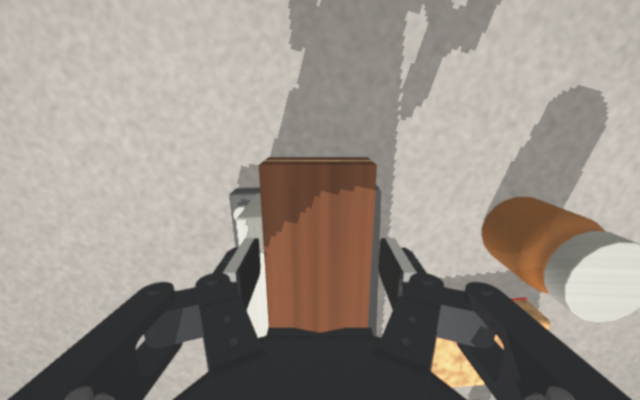

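View pics/s3c.png

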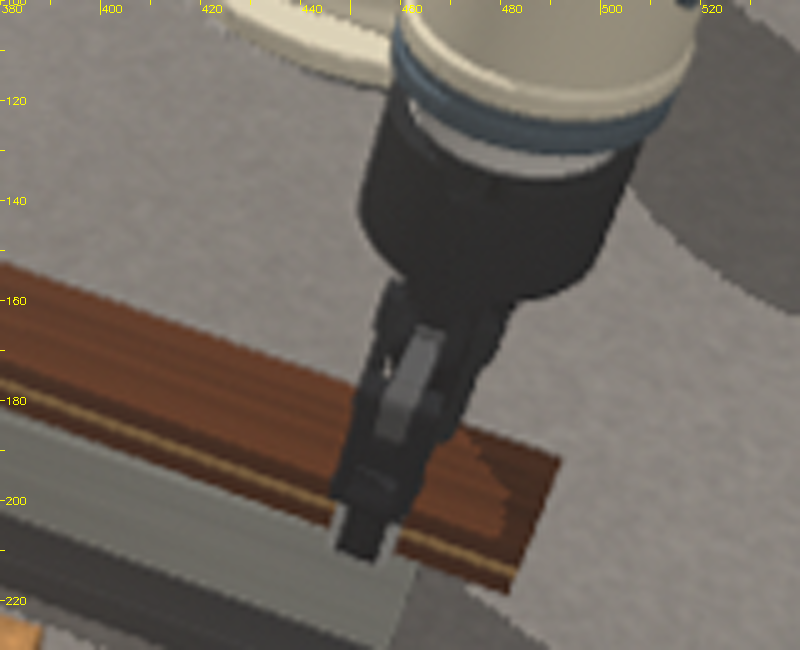

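```bash
python3 - <<'E'
from h import *
P=np.array([.4190,.2231])
bot.servo_line(np.r_[P,.088],velocity=.05)
hand.move_gripper(.045,40); bot.dwell(.2)
o=get_obs(); print(o["gripper_width"],o["position"],o["wrist_force"],o["ft_torque"])
r=vision.read_camera("wrist"); cv2.imwrite("pics/w4.png",r["frame"][:,:,::-1])
for z in (.0875,.087,.0865,.086):
    bot.servo_line(np.r_[P,z],velocity=.02); bot.dwell(.15)
    o=get_obs(); print(z,o["position"],o["wrist_force"],o["ft_torque"])
    if o["wrist_force"][2]>8: break
r=vision.read_camera("top"); cv2.imwrite("pics/t4.png",r["frame"][:,:,::-1])
print(get_obs()["time_s"])
E
```

```text
0.04897833073883983 [0.419  0.2231 0.0882] [-2.0229 -1.0075  5.7008] [-0.1105  0.2578 -0.1445]
0.0875 [0.4191 0.2231 0.0882] [-3.2295 -1.9032 13.1104] [-0.3123  0.5669 -0.1785]
8.5333
```

View pics/w4.png

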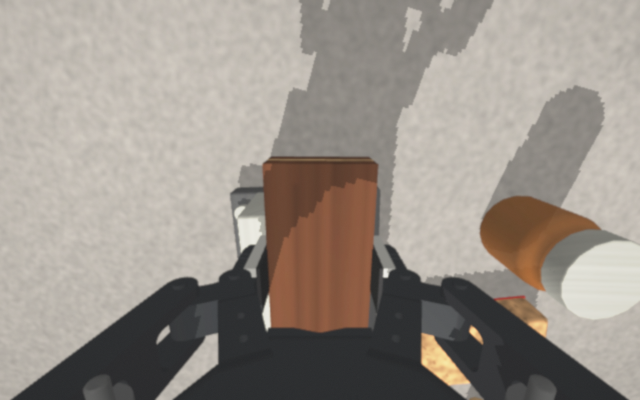

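View pics/t4.png

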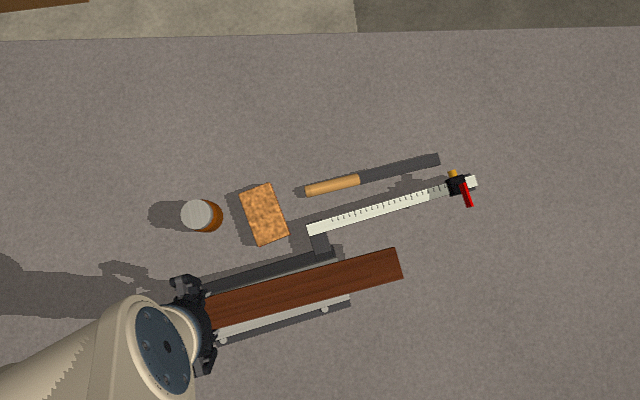

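```bash
cat >> h.py <<'E'
E0=np.array([.4686,.0079]); YR=-1.306
HX=np.array([np.cos(YR),np.sin(YR)]); HY=np.array([-HX[1],HX[0]])
def rw(x,y): return E0+x*HX+y*HY
E
python3 - <<'E'
from h import *
d=np.array([.4190,.2231])-E0; x0=d@HX; y0=d@HY; print("start rest xy",x0,y0)
xs=[x0+.03,x0+.07,x0+.11]; ys=[y0*.6,y0*.3,0]; ys_=[-1.322,-1.313,YR]
for x,y,a in zip(xs,ys,ys_):
    bot.servo_line(np.r_[rw(x,y),.088],ori(a),velocity=.05)
    o=get_obs(); print(x,o["position"],o["wrist_force"],o["ft_torque"],o["gripper_width"])
bot.dwell(.3); o=get_obs(); print(o["position"],o["wrist_force"])
for n in ("top","scene","wrist"):
    r=vision.read_camera(n); cv2.imwrite(f"pics/{n}5.png",r["frame"][:,:,::-1])
crop(cv2.imread("pics/top5.png"),300,160,500,310,4,"t5c.png");crop(cv2.imread("pics/scene5.png"),200,100,360,220,5,"s5c.png")
print(get_obs()["time_s"])
E
```

```text
start rest xy -0.22068033137123513 0.008449339967231758
-0.19068033137123513 [0.424  0.193  0.0882] [ 0.7369 -0.2989  7.7413] [-0.0566 -0.0341 -0.153 ] 0.049249421198192936
-0.15068033137123513 [0.4319 0.1539 0.0882] [-0.1706  2.0898  6.1281] [ 0.3262  0.1366 -0.1553] 0.04917667358748068
-0.11068033137123513 [0.4399 0.1147 0.0883] [-1.0976  1.6352  7.7459] [ 0.2894  0.2327 -0.1659] 0.0491553940634198
[0.4399 0.1147 0.0882] [-0.1016  1.9824  7.1798]
11.6333
```

View pics/t5c.png

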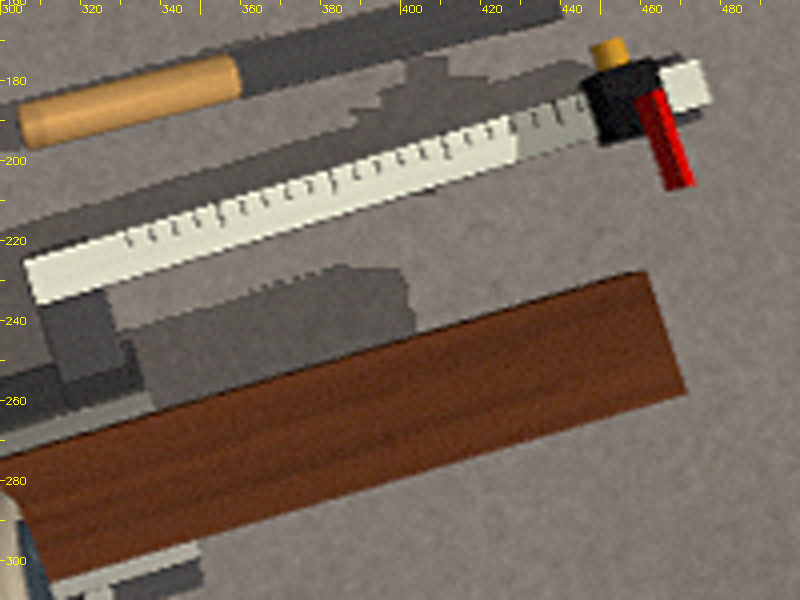

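View pics/s5c.png

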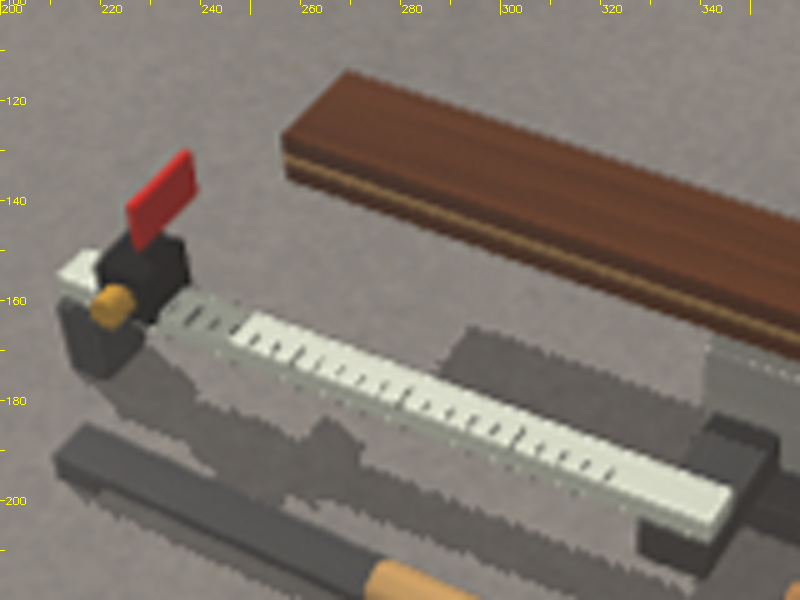

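View pics/wrist5.png

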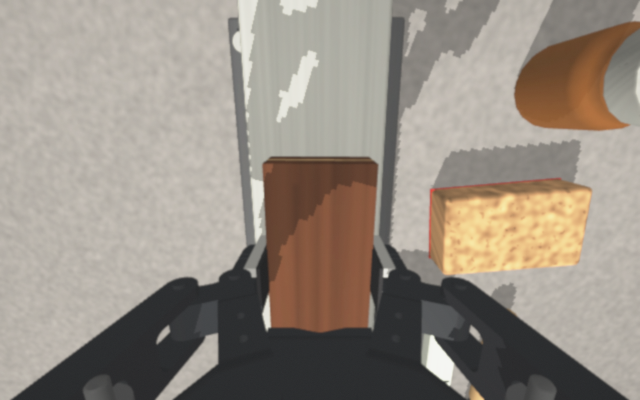

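```bash
python3 - <<'E'
from h import *; import pickle
C=pickle.load(open("cams0.pkl","rb"))
for n,F,p in (("top",((461.5,227.75),(471.5,258.25)),(471.5,206.4)),("scene",((256.4,127),(269.4,114)),(237.9,130.2))):
    a,b=[onz(C[n],u,.094)[:2] for u in F]; q=onz(C[n],p,.094)[:2]; m=(a+b)/2
    e=a-b; print(n,"width",np.hypot(*e),"yaw err of end",np.arctan2(e[1],e[0])-np.pi/2-YR,"tip-front along x",(q-m)@HX,"tip y from mid",(q-m)@HY, "mid in wrist rest frame",(m-E0)@HX,(m-E0)@HY)
t=C["top"]
for u in ((471.5,258.25),(310,305.5),(461.5,227.75),(300,274)): print(onz(t,u,.094))
print("rest edge pts",onz(t,(350.2,295.5),.07),onz(t,(337.5,257.5),.07))
E
python3 - <<'E'
import os; os.chdir('.'); import sys; sys.path.insert(0,'.')
from h import *
t=cv2.imread("pics/top5.png"); crop(t,300,235,380,315,9,"t5d.png")
E
```

```text
top width 0.04910551732047485 yaw err of end -0.011252843795148681 tip-front along x 0.02632565539815947 tip y from mid 0.051829361127394655 mid in wrist rest frame 0.19733374218172997 -0.0034679706613321487
scene width 0.049650968056853255 yaw err of end -0.0009736411585214988 tip-front along x 0.027474934719444226 tip y from mid 0.05090637387771766 mid in wrist rest frame 0.19196531508057235 0.0029035050820598834
[ 0.4931 -0.1896  0.094 ]
[0.4275 0.0627 0.094 ]
[ 0.5407 -0.1773  0.094 ]
[0.4754 0.0771 0.094 ]
rest edge pts [ 0.4379 -0.0013  0.07  ] [0.4983 0.0171 0.07  ]
```

View pics/t5d.png

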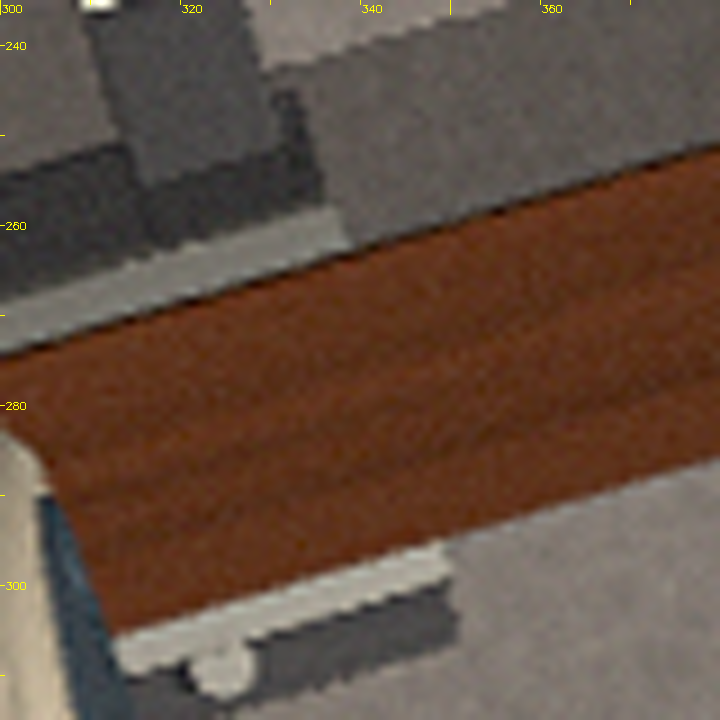

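```bash
python3 - <<'E'
from h import *
x=-.11068+.0268
bot.servo_line(np.r_[rw(x,.0005),.088],ori(YR+.01),velocity=.03)
bot.dwell(.3); o=get_obs(); print(o["position"],o["wrist_force"],o["gripper_width"])
for n in ("top","scene","wrist"):
    r=vision.read_camera(n); cv2.imwrite(f"pics/{n}6.png",r["frame"][:,:,::-1])
crop(cv2.imread("pics/top6.png"),400,160,500,260,6,"t6c.png");crop(cv2.imread("pics/scene6.png"),200,90,320,180,6,"s6c.png")
print(get_obs()["time_s"])
E
```

```text
[0.4472 0.0892 0.0882] [-0.8694  4.9891  7.5713] 0.049158358380324216
13.125
```

View pics/t6c.png

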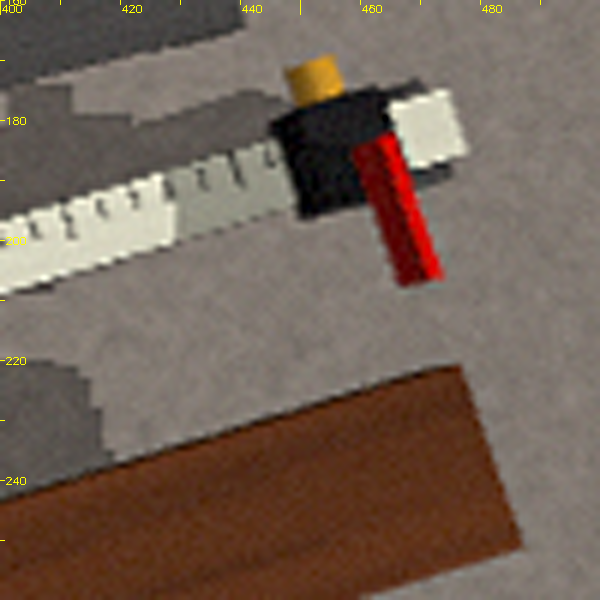

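View pics/s6c.png

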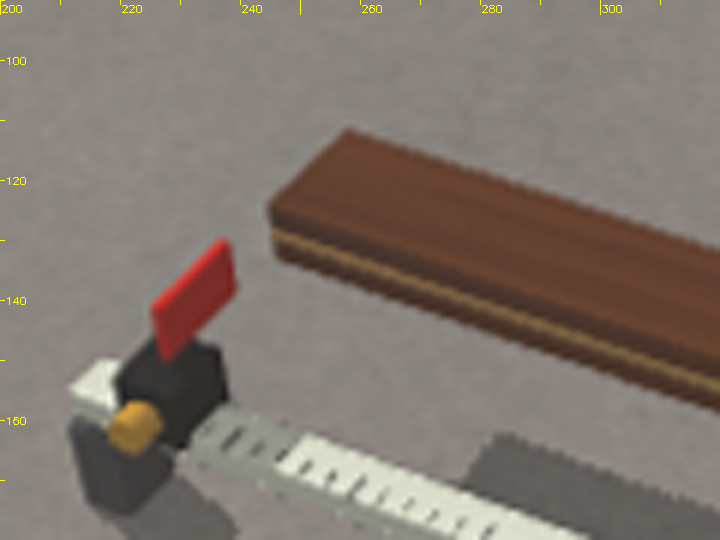

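View pics/top6.png

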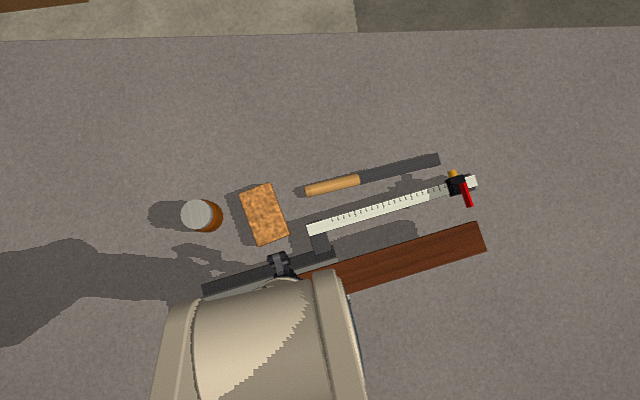

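View pics/wrist6.png

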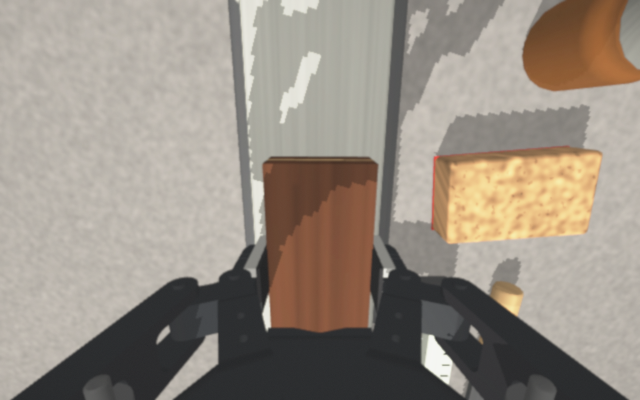

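```bash
python3 - <<'E'
from h import *; import pickle
C=pickle.load(open("cams0.pkl","rb"))
for n,F,p in (("top",((476.8,220.8),(487.2,251.2)),(472.2,206.4)),("scene",((244.5,124.2),(258,111.3)),(237.8,130))):
    a,b=[onz(C[n],u,.094)[:2] for u in F]; q=onz(C[n],p,.094)[:2]; m=(a+b)/2
    e=a-b; print(n,"width",np.hypot(*e),"yaw err",np.arctan2(e[1],e[0])-np.pi/2-YR,"tip-front",(q-m)@HX,"y",(q-m)@HY)
s=C["scene"]
print("tilt check tri",[tri([(s,a),(C["top"],b)])[0] for a,b in (((244.5,124.2),(476.8,220.8)),((258,111.3),(487.2,251.2)))])
r=vision.read_camera("wrist")
a,b=[onz(r,u,.094)[:2] for u in ((263.5,162.5),(377.5,162.5))];m=(a+b)/2
print("wrist tail",np.hypot(*(a-b)),(m-E0)@HX,(m-E0)@HY,"front by length",(m-E0)@HX+.36)
# rest edges visible beside/behind the tail
E
python3 - <<'E'
import os; os.chdir('.'); import sys; sys.path.insert(0,'.')
from h import *
crop(cv2.imread("pics/wrist6.png"),220,60,420,210,4,"w6c.png")
E
```

```text
top width 0.04925804783361918 yaw err -0.002985478217135018 tip-front 0.0006365164127386721 y 0.04812987970993231
scene width 0.050087432138533734 yaw err -0.005528548334112537 tip-front 0.001388009239197929 y 0.04710664665658881
tilt check tri [array([ 0.5507, -0.2042,  0.0865]), array([ 0.5024, -0.2166,  0.0873])]
wrist tail 0.04922693785970547 -0.1350296922889751 0.0007034369805537233 front by length 0.22497030771102489
```

View pics/w6c.png

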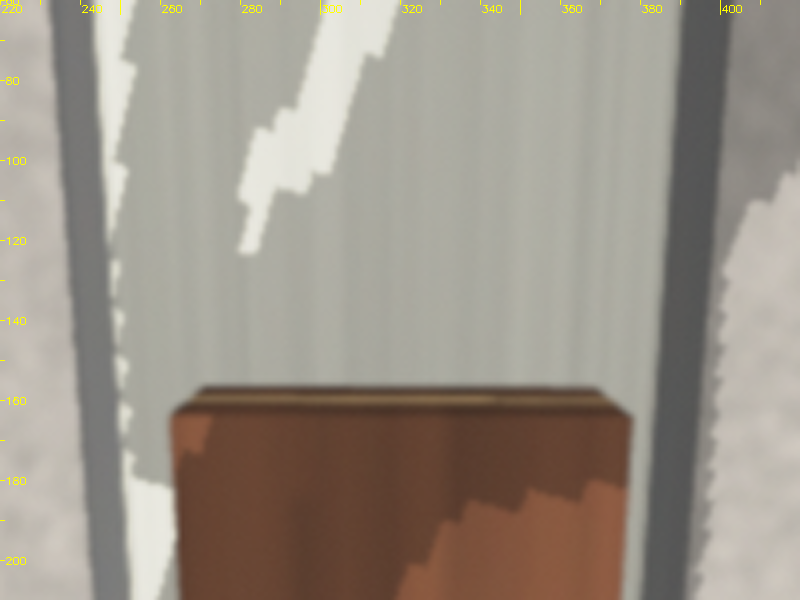

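```bash
python3 - <<'E'
from h import *
crop(cv2.imread("pics/scene6.png"),320,130,440,230,6,"s6d.png"); r=vision.read_camera("scene")
o=get_obs(); p=o["position"]; print(p)
for y in (.025,.03,.035):
  for x in (-.011,.011):
    for z in (.07,.074): print(y,x,z,proj(r,np.r_[rw((p[:2]-E0)@HX+x,y),z]))
E
```

```text
[0.4472 0.0892 0.0882]
0.025 -0.011 0.07 [387.103  180.6198]
0.025 -0.011 0.074 [387.3475 179.1046]
0.025 0.011 0.07 [376.2348 176.8091]
0.025 0.011 0.074 [376.438  175.2929]
0.03 -0.011 0.07 [386.1126 182.2958]
0.03 -0.011 0.074 [386.3543 180.781 ]
0.03 0.011 0.07 [375.2128 178.4569]
0.03 0.011 0.074 [375.4131 176.9411]
0.035 -0.011 0.07 [385.1148 183.9842]
0.035 -0.011 0.074 [385.3538 182.47  ]
0.035 0.011 0.07 [374.1833 180.1168]
0.035 0.011 0.074 [374.3806 178.6015]
```

View pics/s6d.png

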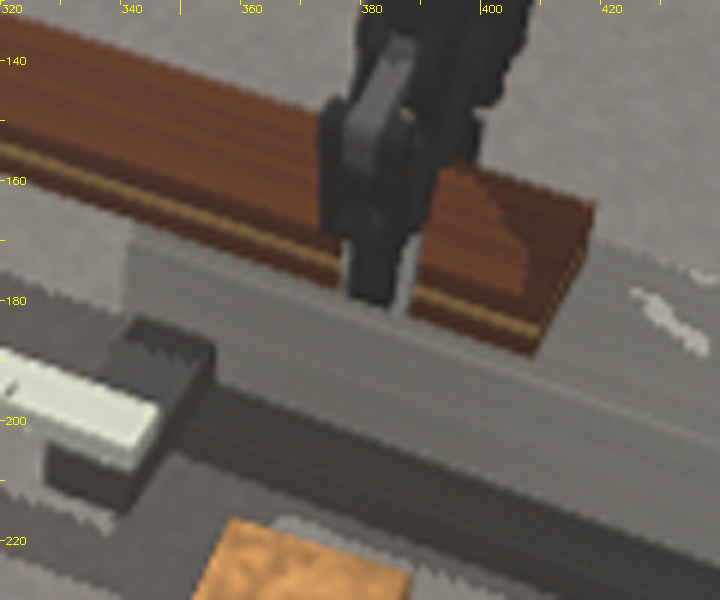

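```bash
python3 - <<'E'
from h import *
from workcell import hand_in
a=cv2.imread("pics/top0.png").astype(int);r=vision.read_camera("top")["frame"][:,:,::-1].astype(int)
d=np.abs(a-r).max(2)>40
for n,(x0,y0,x1,y1) in dict(pointer=(445,165,480,210),jar=(178,195,226,236),block=(236,180,290,247),file=(300,150,442,197)).items(): print(n,"changed px",d[y0:y1,x0:x1].sum())
o=get_obs();print(o["time_s"],o["position"],o["wrist_force"],o["joint_vel"].round(4),o["gripper_width"])
hand_in()
E
```

```text
pointer changed px 0
jar changed px 0
block changed px 0
file changed px 0
13.275 [0.4472 0.0892 0.0882] [-1.7001  4.0854  7.5048] [-0.0009  0.0008 -0.      0.0007 -0.0015  0.0014] 0.04952405819415157
the job is handed in; nothing more can be done
```

I gripped the batten across its width near the tail at 40 N, with a light downward push. I slid it about 137 mm out along the rest, straightened it on the way, and handed the job in at 13.3 s with the tail still held.

**Last checks**
- **Front end:** it measured 0.6 mm (top view) and 1.4 mm (scene view) short of the pointer, within the 5 mm allowed.
- **Alignment:** the front end lies about 2–3 mm to the gauge side of the middle line and the tail about 1 mm. The front end face measured within about 0.006 rad of square to the rest.
- **Flatness:** I measured no change in the front end's height and saw no tilt.
- **Hold:** the arm was still, pressing down with about 7.5 N.
- **Bystanders:** the pointer, jar, sanding block and file showed no changed pixels in the top view.

**Disagreements and doubts**
- **Heights:** the top and scene cameras together read every height 3–8 mm low, for example 87 mm for the batten's top instead of 94 mm. Two wrist views gave 94.4 mm for the batten and 72 mm for the rest, matching the text, so I used those.
- **Load path:** I could not tell whether some of the downward push goes through the fingertips onto the rest instead of through the batten. The batten's weight beyond the edge should keep it bearing on the rest, but I did not measure that force separately.

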